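# Load a mallet head under the jig's spring flap

## Task

Load the wooden mallet head into the marking jig: press the flap's long tab down with one fingertip and keep it down, and while the flap is held up like that push the head along its lane with the other fingertip, under the flap, until it is fully home against the end stop. Then let go of the tab so that the flap comes down on the head, and move clear. Only push the head, never lift it; do not let the flap down onto it before it is home, and leave the mallet, chisel and jar beside the jig alone.

Things in the scene. Friction and masses are not known exactly. Their poses are not given: they have to be found in the camera images.
- jig: Grey board with wooden rails (marking jig), fixed to the bench. Origin on the bench top (z 0) below the hinge line, level with the flap's front edge; x along the lane, the way the head is pushed, y left of that, z up. Base plate 10 mm thick, x -210 to 85, y -80 to 90. Two steel hinge posts, 64 mm high, at x -8 and 70, y -4. Raised flap 85 mm high; all else is lower.
- stop_face (a point): End of the lane: centre of the end stop's face, at jig x 62, y 44, z 27 (stop top at z 44). Axes as the jig's. The lane's floor is at z 10, its centre line at y 44; two wooden rails guide the head (x -185 to 70, inner faces at y 11 and y 77, tops at z 24).
- flap (a joint): Aluminium flap, rad. Hinge along jig x at y 0, z 53. 0: shut by its spring, drooping over the lane (x 0 to 60, y 6 to 84; free edge 22 mm above the bench) so that it blocks the head. 0.7: fully up, hard stop. About 3 N on its tab begins to lift it, 6 N holds it fully up. Above 0.42 it clears the head; resting on the head it reads about 0.34.
- tab_top (a point): Point on top of the flap's tab, mid-width, at jig x -120. The tab, a flat plate 46 mm wide, 5 thick, is part of the flap, on the other side of the hinge, and runs along jig x -205 to 60; press it anywhere on x -205 to -15. Flap shut: this point at jig y -50, z 61, tab's outer side higher by 0.5 rad; fully up: y -43, z 27, outer side lower by 0.2 rad.
- head_center (a point): Centre of the mallet head, a beech block 130 (its x) by 60 by 40 mm high, 0.15 to 0.31 kg, a dark mortise mark on top. It starts in the lane, along it within 0.02 rad, its front face 10 to 35 mm short of the flap, underside at z 10, top at z 50. Fully home its front touches the stop: centre at jig x -3, y 44, rear face at x -68, in front of the flap.
- head: The same mallet head; this origin is the centre of its underside, 20 mm below point head_center, same axes.
- mallet: Bystander: a carver's mallet lying left of the jig, 245 mm long, 60 mm high. Origin where handle meets head, on the bench.
- chisel: Bystander: a chisel lying right of the jig, 230 mm long, 18 mm high. Origin at its middle, on the bench.
- glue: Bystander: a jar 56 mm across and 110 mm high, right of the jig's near end. Origin at the centre of its underside.
There are look-alikes about, which are no part of the job. Leave any red or yellow look-alike of the head alone.

How it is judged:
By the outcome, as a careful person would: the job done as asked, in the order asked, and still so for the second after the job is handed in, with the robot touching nothing.
It also fails if it takes over 45 s, if anything falls off the work surface, if the arm or the gripper's body presses on something with over 40 N, if the wrist force passes 120 N, or if a joint passes its speed limit or range.

## Robot

A 6-joint arm with a two-finger parallel gripper is mounted at the origin on the work surface. World frame = base frame: x ahead of the robot, y to its left, z up, the work surface at z = 0. Lengths are in m, angles in rad, forces in N, time in s.
With the tool pointing down it reaches from about 0.3 to 0.875 m from the base axis. Payload 6.4 kg.
Tool frame: the origin (TCP) lies on the mounting face of the last link; the fingertips stand 173 mm ahead of it and the grasp point (between the pads) lies 155 mm ahead of it (ctrl.tip_reach is the distance from the TCP to the fingertips, in m); z points along the fingers, y is the line along which they close (so a half turn about z gives the same grasp; the last joint's range is limited). The gripper opens to 85 mm and grips with 20 to 120 N. Pads are 22 mm wide; open, the fingers measure 114 mm over their backs; the gripper's body (76 mm by 85 mm) begins 54 mm behind the grasp point. The pads swing forward as they close: fully open they stand 13 mm farther back than shut.
Start: joints at [0.963, 0.181, 1.607, -0, 1.354, -0.206], TCP at [0.225, 0.529, 0.405] pointing down, gripper open.
Joint ranges: [-2.99, 2.99], [-0.89, 2.07], [0.3, 2.58], [-1.14, 4.28], [0, 2.63], [-3.12, 3.12]. Speed limits (rad/s): [2.57, 2.57, 3.01, 3.14, 3.14, 3.14].

## Interface

Orientations are given as a unit quaternion [w, x, y, z].
In Python, from bench import ctrl gives the robot as it stands.
- The arm moves only by the shell command python3 -m pendant 'ROWS'. ROWS is JSON, a list that holds one entry, the list of rows, each a list of 7 numbers: the opening, from 0 (shut) to 1 (fully open), then the shift along the tool's x, y, z in mm, then the turn, a rotation vector about the tool's x, y, z in rad. A call has 1 to 5 rows; each row is the pose to reach, as a shift and turn from the pose commanded when the call began, along the tool's axes at that moment; what a row does not reach only later rows make up. A row lasts 1/12 s, in which the tool goes at most 41.7 mm and 7.16 degrees, less where a joint would pass 70% of its speed; a pose out of reach is approached as far as the arm can. A call with a gripper value outside its range is refused whole. The fingers move at their own pace and stop on an object; the grip force is fixed at half the most. Time passes only in rows, so rows that repeat a pose let the fingers close. It gives the time, the measured TCP pose, the force, the opening and the grip force at its end, in the units of the state.
- ctrl.get_obs(): the state, without advancing time (a new reading comes with each control period).
- ctrl.camera(name): name is "scene" or "top" or "wrist"; returns the picture (420x560x3 uint8, red, green, blue); there is no depth.
- ctrl.camera_params(name): a dict with "mtx" (3x3 intrinsics, pixels), "world_from_camera" (4x4, takes a point from camera to world coordinates); the wrist camera has in their place "tool_from_camera" (4x4, takes a point from camera to tool coordinates, whose origin is the TCP and whose axes are the flange's). Camera axes: x right, y down, z forward; pixel columns grow to the right and rows downward; lengths in m; the calibration is good to about 2 mm. A picture is of the moment at which its call begins: read the wrist's pose just before it. camera_params takes no time and is no camera call.
- ctrl.hand_in(): hands the job in; it is judged then, once.
Trained networks look in the newest picture that a camera, given by its name, has taken for a name from the list of things; names that differ only in an ending like _2 or _b are one class to them, and where a whole thing is asked for, a point or a joint stands for the part that bears it (a point fixed in the world has none). Each returns a list of dicts, best first, with "confidence" (0 to 1); they miss things now and then, are a little off and sometimes report something else, mostly with a low value. They report only what shows in the picture. A call takes as long as a camera call. They do not tell look-alikes from the thing itself.
- ctrl.boxes_of(camera, name): "point" ([column, row] as shares, 0 to 1, of the picture: columns of its width, rows of its height, amid what is visible of it).
The state is a dict: "time_s": time; "q": joint angles; "dq": joint speeds; "joint_efforts": joint torques, N m; "eef_pos": TCP position; "eef_rot": TCP orientation; "wrist_force": force on the tool from outside, world axes, zero at the start; "torque": the same for the moment, N m; "opening": opening from 0.0 (shut) to 1.0 (fully open); "grasp_force": force on a finger pad.
Only numpy, scipy, OpenCV 4.12 (cv2) and the standard library are available. Lean on these libraries where they do the work, as an engineer would, in place of code of your own. Each camera call takes 0.05 s, during which the arm holds its last target. There are 200 camera calls.

## Working session

There is one attempt and no reset: what is moved stays moved. The work goes in short steps, Python scripts to look and compute and a shell command to move; the robot and the scene stay as the last step left them, time stands still between calls to the robot, and variables do not carry over. Pictures are saved under pics/ and viewed, at most 10 in all, crops included, and the job is handed in when it is done.

```bash
ls; mkdir -p pics; python3 - <<'E'
from bench import ctrl
import cv2,numpy as np
o=ctrl.get_obs();print(o['eef_pos'],o['eef_rot'],o['time_s'],ctrl.tip_reach)
for n in ("top","scene"):
    im=ctrl.camera(n);cv2.imwrite(f"pics/{n}0.png",im[:,:,::-1])
    p=ctrl.camera_params(n);print(n,np.round(p['mtx'],1).tolist(),np.round(p['world_from_camera'],4).tolist())
    for k in("head","jig","flap","tab_top","mallet","glue","chisel"):
        print(k,[(np.round(np.array(d['point'])*[560,420],1).tolist(),round(d['confidence'],2)) for d in ctrl.boxes_of(n,k)])
E
```

```text
pics
[0.22469568 0.52898491 0.40378077] [-3.48321032e-04  1.99541415e-01  9.79888997e-01 -8.09395824e-04] 0.0 0.1734
top [[496.1, 0.0, 274.8], [0.0, 496.1, 215.2], [0.0, 0.0, 1.0]] [[-0.0015, -0.9831, 0.183, 0.3826], [-1.0, 0.0009, -0.0037, 0.0005], [0.0034, -0.183, -0.9831, 0.9866], [0.0, 0.0, 0.0, 1.0]]
head [([264.8, 228.7], 0.91), ([271.2, 88.4], 0.76), ([184.3, 349.3], 0.62)]
jig [([298.3, 217.7], 0.59)]
flap [([316.3, 195.9], 0.86), ([216.0, 170.8], 0.46)]
tab_top [([317.8, 196.4], 0.65)]
mallet [([218.1, 169.4], 0.7)]
glue [([407.0, 323.9], 0.83)]
chisel [([372.9, 222.4], 0.56), ([217.0, 169.1], 0.53)]
scene [[408.6, 0.0, 278.1], [0.0, 408.6, 214.4], [0.0, 0.0, 1.0]] [[-0.1612, 0.7125, -0.6829, 1.1073], [0.9868, 0.1251, -0.1025, 0.0696], [0.0124, -0.6905, -0.7233, 0.6573], [0.0, 0.0, 0.0, 1.0]]
head [([367.4, 168.4], 0.97), ([263.1, 361.6], 0.77), ([290.4, 227.5], 0.6)]
jig [([257.4, 243.2], 0.63)]
flap [([251.3, 235.3], 0.55)]
tab_top [([250.3, 239.4], 0.72)]
mallet [([335.0, 279.2], 0.7), ([190.4, 229.1], 0.57)]
glue [([196.9, 145.8], 0.62)]
chisel [([191.7, 227.0], 0.75)]
```

View pics/top0.png

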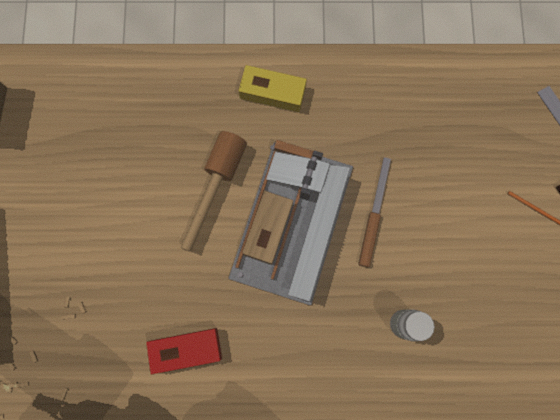

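View pics/scene0.png

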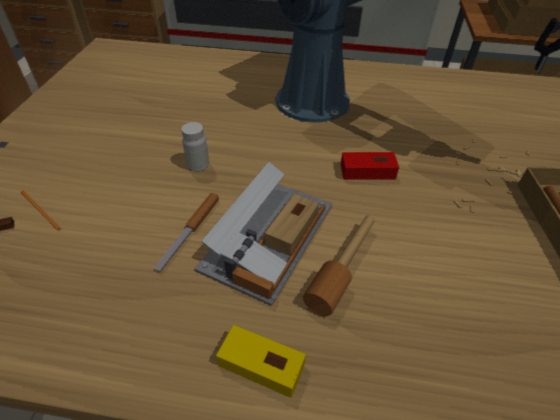

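The jig is centred near top pixel (298,218), with its lane pointing up and slightly right. The beech head is at about (268,228). The red (184,350) and yellow (272,88) blocks are decoys. Next I'll enlarge the jig to pick its corners.

```bash
python3 - <<'E'
import cv2
im=cv2.imread("pics/top0.png")[130:310,215:365];cv2.imwrite("pics/crop.png",cv2.resize(im,None,fx=3.3,fy=3.3,interpolation=cv2.INTER_CUBIC))
E
```

```text
(no output)
```

View pics/crop.png

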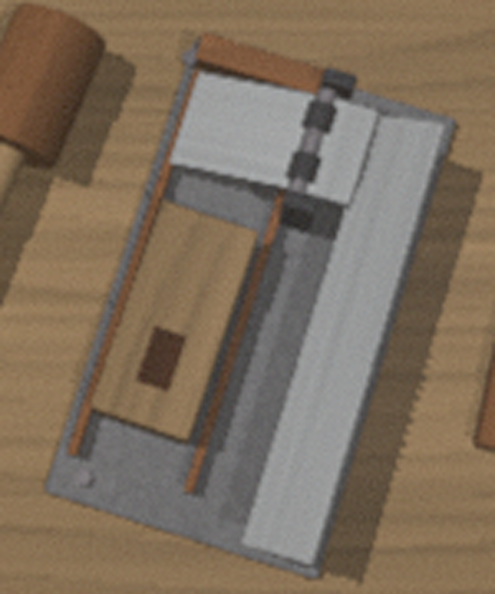

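Crop pixels: base plate corners at (47,490), (317,576), (455,122) and (190,40). Head top corners at (95,408), (186,440), (255,232) and (168,203). I'll fit the jig pose to the plate and check it against the tab and stop.

```bash
cat > h.py <<'E'
from bench import ctrl
import numpy as np
from scipy.optimize import least_squares
from scipy.spatial.transform import Rotation as Rn
P=ctrl.camera_params("top");K=P['mtx'];T=P['world_from_camera']
def proj(w):
    c=(np.asarray(w)-T[:3,3])@T[:3,:3]; u=c@K.T; return u[:,:2]/u[:,2:]
def px(c): return np.array(c)/3.3+[215,130]
def world(p,j):
    j=np.array(j)/1000;c,s=np.cos(p[2]),np.sin(p[2])
    return np.c_[p[0]+c*j[:,0]-s*j[:,1],p[1]+s*j[:,0]+c*j[:,1],j[:,2]]
E
cat > fit.py <<'E'
from h import *
def fit(J,C):
    r=least_squares(lambda p:(proj(world(p,J))-px(C)).ravel(),[.5,-.05,-.3]);print(np.round(r.x,4),np.round(r.fun,1));return r.x
J=[(-210,90,10),(-210,-80,10),(85,-80,10),(85,90,10)];C=[(47,490),(317,576),(455,122),(190,40)]
p=fit(J,C)
J2=J+[(-205,-30,50),(-205,-70,72),(60,-70,72)];C2=C+[(244,542),(313,564),(443,122)]
p=fit(J2,C2);np.save("jig.npy",p)
h=fit([(-65,30,50),(-65,-30,50),(65,-30,50),(65,30,50)],[(95,408),(186,440),(255,232),(168,203)])
d=h[:2]-p[:2];c,s=np.cos(p[2]),np.sin(p[2]);print("head in jig",c*d[0]+s*d[1],-s*d[0]+c*d[1],h[2]-p[2])
E
cat > tgt.py <<'E'
# usage: tgt.py jx jy jz(mm of tip)  -> shift in tool mm and turn
import sys;from h import *
p=np.load("jig.npy");o=ctrl.get_obs();q=o['eef_rot'];R=Rn.from_quat([q[1],q[2],q[3],q[0]])
tip=o['eef_pos']+R.as_matrix()[:,2]*.1734
t=[float(a) for a in sys.argv[1:4]]
w=world(p,[t])[0];c,s=np.cos(p[2]),np.sin(p[2])
Rd=Rn.from_matrix(np.array([[-c,-s,0],[-s,c,0],[0,0,-1]]).T.T)
tcp=w+[0,0,.1734]
d=tip[:2]-p[:2];print("tip jig mm",np.round([1e3*(c*d[0]+s*d[1]),1e3*(-s*d[0]+c*d[1]),1e3*tip[2]],1),"F",np.round(o['wrist_force'],1),"t",o['time_s'],"open",o['opening'])
print("tcp goal",np.round(tcp,3),"shift",np.round(R.inv().apply(tcp-o['eef_pos'])*1e3,1),"turn",np.round((R.inv()*Rd).as_rotvec(),3))
E
python3 fit.py; python3 tgt.py -190 0 140
```

```text
[ 0.6103 -0.0607 -0.3058] [-1.1  0.7  0.4  1.1 -0.  -1.5  0.8 -0.5]
[ 0.6106 -0.0608 -0.3043] [-0.9  0.7  0.6  1.  -0.  -1.6  0.8 -0.6 -0.6  0.5 -0.1  0.1  0.2 -0.2]
[ 0.5343  0.0093 -0.328 ] [-1.4  0.2  1.   0.7  1.7 -0.1 -1.3 -1. ]
head in jig -0.09376235343643015 0.0440225897895109 -0.023696205896871436
tip jig mm [-544.8  447.4  231.3] F [ 0.7  0.  -0.2] t 0.8 open 1.0001232221570464
tcp goal [ 0.429 -0.004  0.313] shift [-396.6 -410.7   91.3] turn [ 0.     0.    -0.098]
```

The head fits at jig x −94, y 44, so its rear face is at −159 with 29 mm to the flap. That agrees with the given facts. I'll approach now.

```bash
python3 -m pendant '[[[1,-28,-29,0,0,0,0],[1,-56,-58,0,0,0,0],[1,-84,-87,0,0,0,0],[1,-112,-116,0,0,0,0],[1,-140,-145,0,0,0,0]]]'
python3 -m pendant '[[[1,-28,-29,0,0,0,0],[1,-56,-58,0,0,0,0],[1,-84,-87,0,0,0,0],[1,-112,-116,0,0,0,0],[1,-140,-145,0,0,0,0]]]'
python3 -m pendant '[[[1,-28,-29,10,0,0,0],[1,-56,-58,20,0,0,0],[1,-84,-87,30,0,0,0],[1,-112,-116,40,0,0,0],[1,-117,-121,50,0,0,-0.098]]]'; python3 tgt.py -187 -2 100
```

```text
time_s: 1.22
eef_pos: [0.2971, 0.3394, 0.4047]
eef_rot: [0.0, 0.199, 0.98, 0.0]
wrist_force: [1.2, -0.7, 0.2]
opening: 1.002
grasp_force: 0.0
time_s: 1.63
eef_pos: [0.3692, 0.151, 0.4051]
eef_rot: [0.001, 0.199, 0.98, 0.0]
wrist_force: [1.0, 0.5, -0.0]
opening: 0.999
grasp_force: 0.0
time_s: 2.05
eef_pos: [0.4312, -0.0092, 0.3551]
eef_rot: [0.002, 0.154, 0.988, -0.001]
wrist_force: [-0.3, 0.7, 0.5]
opening: 0.999
grasp_force: 0.0
tip jig mm [-186.    -4.8  181.7] F [-0.3  0.7  0.5] t 2.05 open 0.9986797050751426
tcp goal [ 0.432 -0.007  0.273] shift [ 0.7  2.6 81.7] turn [-0.002  0.004 -0.004]
```

```bash
python3 -m pendant '[[[1,0,2,30,0,0,0],[1,1,2,55,0,0,0],[1,1,2,72,0,0,0],[1,1,2,72,0,0,0]]]'; python3 tgt.py -187 -2 90; python3 - <<'E'
from h import *;import cv2
o=ctrl.get_obs();im=ctrl.camera("wrist");W=ctrl.camera_params("wrist");print(W['mtx'].tolist(),np.round(W['tool_from_camera'],3).tolist())
q=o['eef_rot'];R=Rn.from_quat([q[1],q[2],q[3],q[0]]).as_matrix();M=W['tool_from_camera']
im=np.ascontiguousarray(im[:,:,::-1]);p=np.load("jig.npy")
J=[(-210,90,10),(-210,-80,10),(-205,-30,50),(-205,-70,72),(-159,14,50),(-159,74,50),(-29,14,50),(-29,74,50),(0,6,56),(-185,77,24),(-185,11,24),(-8,-4,64)]
for w in world(p,J):
    t=(w-o['eef_pos'])@R;c=(t-M[:3,3])@M[:3,:3]
    if c[2]>0:
        u=W['mtx']@c;u=u[:2]/u[2];cv2.drawMarker(im,(int(u[0]),int(u[1])),(255,0,255),0,10)
cv2.imwrite("pics/w1.png",im)
E
```

```text
time_s: 2.38
eef_pos: [0.4274, -0.0019, 0.2794]
eef_rot: [-0.003, 0.152, 0.988, 0.0]
wrist_force: [-0.9, -0.1, -0.7]
opening: 0.998
grasp_force: 0.0
tip jig mm [-193.6    1.3  106. ] F [-0.9 -0.1 -0.7] t 2.3833 open 0.9976834631294296
tcp goal [ 0.432 -0.007  0.263] shift [-5.5 -3.3 15.9] turn [-0.    -0.007 -0.   ]
[[323.12981311502466, 0.0, 281.85265315355383], [0.0, 323.12981311502466, 206.6768981998077], [0.0, 0.0, 1.0]] [[-0.002, -0.949, -0.317, 0.081], [1.0, -0.001, -0.0, 0.002], [0.0, -0.317, 0.949, 0.03], [0.0, 0.0, 0.0, 1.0]]
```

View pics/w1.png

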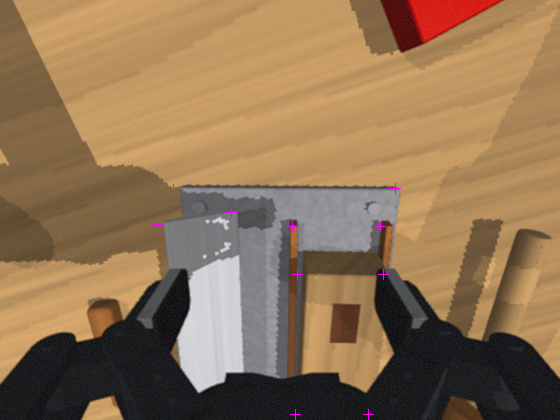

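The overlay matches to about 7 px, or roughly 4 mm in jig +y. The head's rear edge is at row 274, as predicted. The left finger is over the tab and the right one is behind the head, so I'll descend gently.

```bash
python3 -m pendant '[[[1,-5,0,10,0,-0.005,0],[1,-5,0,20,0,-0.005,0],[1,-5,0,28,0,-0.005,0],[1,-5,0,28,0,-0.005,0]]]'; python3 tgt.py -187 1 60
python3 -m pendant '[[[1,0,0,4,0,0,0],[1,0,0,8,0,0,0],[1,0,0,12,0,0,0],[1,0,0,16,0,0,0],[1,0,0,16,0,0,0]]]'; python3 tgt.py -187 1 30
```

```text
time_s: 2.77
eef_pos: [0.4334, -0.0033, 0.2538]
eef_rot: [0.001, 0.151, 0.988, -0.0]
wrist_force: [-0.1, 0.0, 0.0]
opening: 0.997
grasp_force: 0.0
tip jig mm [-185.8    1.7   80.4] F [-0.1  0.   0. ] t 2.7667 open 0.9972750454316104
tcp goal [ 0.432 -0.004  0.233] shift [ 0.8 -0.7 20.4] turn [-0.     0.003  0.001]
time_s: 3.18
eef_pos: [0.4336, -0.0035, 0.238]
eef_rot: [0.002, 0.151, 0.988, -0.0]
wrist_force: [0.7, -0.2, 0.6]
opening: 0.999
grasp_force: 0.0
tip jig mm [-185.3    1.6   64.6] F [ 0.7 -0.2  0.6] t 3.1833 open 0.9988855672425357
tcp goal [ 0.432 -0.004  0.203] shift [ 1.2 -0.6 34.6] turn [-0.     0.004  0.   ]
```

```bash
python3 -m pendant '[[[1,0,0,4,0,0,0],[1,0,0,8,0,0,0],[1,0,0,12,0,0,0],[1,0,0,15,0,0,0],[1,0,0,15,0,0,0]]]'; python3 tgt.py -187 1 30
python3 -m pendant '[[[1,0,0,4,0,0,0],[1,0,0,8,0,0,0],[1,0,0,12,0,0,0],[1,0,0,12,0,0,0]]]'; python3 tgt.py -187 1 30
```

```text
time_s: 3.6
eef_pos: [0.4337, -0.0036, 0.2229]
eef_rot: [0.002, 0.151, 0.988, -0.0]
wrist_force: [-0.2, 0.4, -0.5]
opening: 1.002
grasp_force: 0.0
tip jig mm [-185.2    1.6   49.5] F [-0.2  0.4 -0.5] t 3.6 open 1.0017526178027567
tcp goal [ 0.432 -0.004  0.203] shift [ 1.2 -0.6 19.5] turn [-0.     0.004  0.   ]
time_s: 3.93
eef_pos: [0.4344, -0.0038, 0.2114]
eef_rot: [0.003, 0.151, 0.988, -0.001]
wrist_force: [0.4, -0.9, 4.8]
opening: 1.001
grasp_force: 1.6
tip jig mm [-184.2    1.5   38. ] F [ 0.4 -0.9  4.8] t 3.9333 open 1.0006531958809437
tcp goal [ 0.432 -0.004  0.203] shift [ 1.8 -0.6  8. ] turn [-0.     0.006  0.001]
```

Contact is at a nominal height of about 45, because the open tips sit about 13 mm back. Continuing down.

```bash
python3 -m pendant '[[[1,0,0,4,0,0,0],[1,0,0,8,0,0,0],[1,0,0,12,0,0,0],[1,0,0,15,0,0,0],[1,0,0,15,0,0,0]]]'; python3 tgt.py -187 1 17
python3 - <<'E'
from h import *;import cv2
a=ctrl.camera("scene")[150:310,190:350,::-1];b=ctrl.camera("wrist")[:,:,::-1]
cv2.imwrite("pics/c2.png",np.hstack([cv2.resize(a,(420,420)),b[:,90:470]]))
E
```

```text
time_s: 4.35
eef_pos: [0.4347, -0.0032, 0.1967]
eef_rot: [0.003, 0.151, 0.988, 0.0]
wrist_force: [-0.3, 4.8, 7.1]
opening: 1.002
grasp_force: 3.6
tip jig mm [-184.     2.5   23.3] F [-0.3  4.8  7.1] t 4.35 open 1.0019378342084893
tcp goal [ 0.432 -0.004  0.19 ] shift [ 2.  -1.3  6.3] turn [0.001 0.006 0.   ]
```

View pics/c2.png

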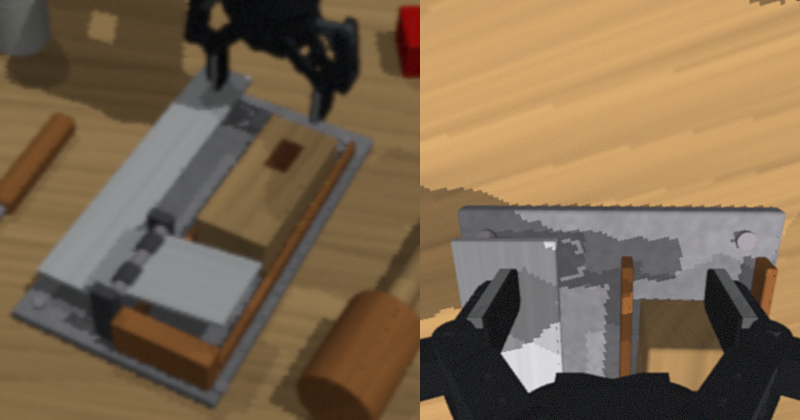

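The flap is partly raised. The left fingertip is on the tab and the right one is behind the head, slightly towards the outer rail (tips near (500,285) and (715,285) of the montage). I'll shift y by −4 mm and press to the stop.

```bash
python3 -m pendant '[[[1,0,-2,3,0,0,0],[1,0,-4,5,0,0,0],[1,0,-4,7,0,0,0],[1,0,-4,7,0,0,0]]]'; python3 tgt.py -170 -2 15
```

```text
time_s: 4.78
eef_pos: [0.4338, -0.0073, 0.1901]
eef_rot: [0.004, 0.151, 0.988, 0.0]
wrist_force: [2.0, 4.0, 8.1]
opening: 1.0
grasp_force: 3.7
tip jig mm [-183.5   -1.7   16.7] F [2.  4.  8.1] t 4.7833 open 1.000193216985502
tcp goal [ 0.448 -0.012  0.188] shift [-14.7  -0.1   1.8] turn [0.001 0.007 0.   ]
```

```bash
python3 -m pendant '[[[1,0,0,2,0,0,0],[1,0,0,2,0,0,0]]]'; python3 - <<'E'
from h import *;import cv2
a=ctrl.camera("scene")[150:310,190:350,::-1];b=ctrl.camera("wrist")[:,:,::-1]
cv2.imwrite("pics/c3.png",np.hstack([cv2.resize(a,(420,420)),b[:,90:470]]))
E
```

```text
time_s: 4.95
eef_pos: [0.4339, -0.0072, 0.1882]
eef_rot: [0.004, 0.151, 0.988, 0.0]
wrist_force: [1.0, 4.1, 9.4]
opening: 1.002
grasp_force: 3.8
```

View pics/c3.png

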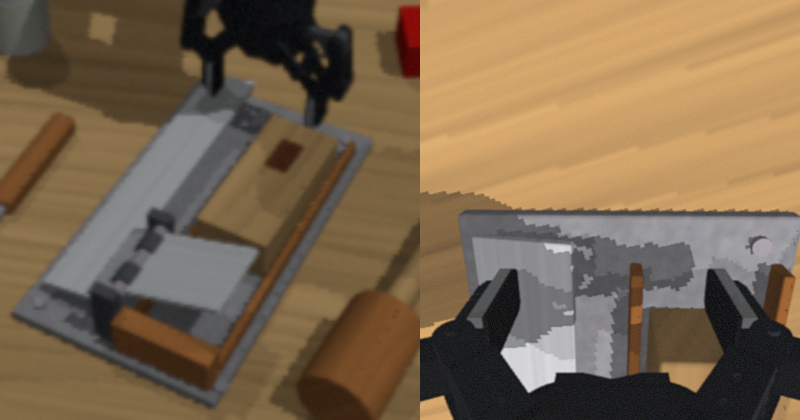

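The flap is raised (pressing force 9 N). Now I'll push along the lane.

```bash
python3 -m pendant '[[[1,-5,0,0,0,0,0],[1,-10,0,0,0,0,0],[1,-14,0,0,0,0,0],[1,-18,0,0,0,0,0],[1,-22,0,0,0,0,0]]]'; python3 tgt.py -79 -2 15
python3 -m pendant '[[[1,-5,0,0,0,0,0],[1,-10,0,0,0,0,0],[1,-15,0,0,0,0,0],[1,-20,0,0,0,0,0],[1,-20,0,0,0,0,0]]]'; python3 tgt.py -79 -2 15
```

```text
time_s: 5.47
eef_pos: [0.4524, -0.0135, 0.1869]
eef_rot: [-0.001, 0.151, 0.989, 0.0]
wrist_force: [-9.7, 1.4, 8.1]
opening: 1.001
grasp_force: 5.2
tip jig mm [-165.3   -2.3   13.5] F [-9.7  1.4  8.1] t 5.4667 open 1.0007372903894036
tcp goal [ 0.535 -0.039  0.188] shift [-86.1   0.2  -1.6] turn [-0.    -0.001  0.001]
time_s: 5.88
eef_pos: [0.4726, -0.02, 0.1872]
eef_rot: [0.001, 0.151, 0.988, -0.0]
wrist_force: [-3.6, -0.1, 5.3]
opening: 1.003
grasp_force: 2.8
tip jig mm [-143.6   -2.5   13.8] F [-3.6 -0.1  5.3] t 5.8833 open 1.0031618596454894
tcp goal [ 0.535 -0.039  0.188] shift [-64.9   0.4  -1. ] turn [-0.     0.002  0.   ]
```

```bash
python3 - <<'E'
from h import *;import cv2
a=ctrl.camera("scene")[170:300,190:320,::-1];b=ctrl.camera("wrist")[:,:,::-1]
cv2.imwrite("pics/c4.png",np.hstack([cv2.resize(a,(420,420),interpolation=2),b[:,90:470]]))
E
```

```text
(no output)
```

View pics/c4.png

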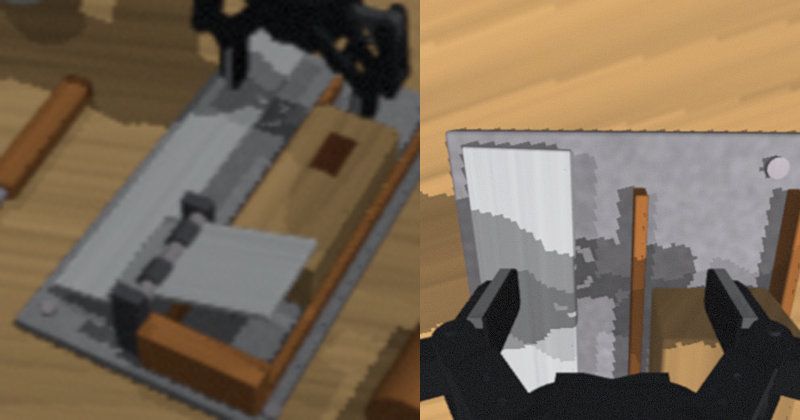

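The flap edge stands above the head's front, which is at its mouth near (250,230). The head is straight against the finger, so I keep pushing.

```bash
python3 -m pendant '[[[1,-5,0,0,0,0,0],[1,-10,0,0,0,0,0],[1,-15,0,0,0,0,0],[1,-20,0,0,0,0,0],[1,-25,0,0,0,0,0]]]'; python3 tgt.py -79 -2 14
python3 -m pendant '[[[1,-5,0,0,0,0,0],[1,-10,0,0,0,0,0],[1,-15,0,0,0,0,0],[1,-20,0,0,0,0,0],[1,-25,0,0,0,0,0]]]'; python3 tgt.py -79 -2 14
```

```text
time_s: 6.4
eef_pos: [0.4958, -0.0271, 0.1872]
eef_rot: [0.0, 0.151, 0.988, -0.0]
wrist_force: [-6.3, 0.9, 4.7]
opening: 1.0
grasp_force: 3.6
tip jig mm [-119.5   -2.3   13.8] F [-6.3  0.9  4.7] t 6.4 open 0.9995245529987105
tcp goal [ 0.535 -0.039  0.187] shift [-40.6   0.2  -0.2] turn [-0.     0.001  0.001]
time_s: 6.82
eef_pos: [0.5196, -0.0347, 0.1873]
eef_rot: [0.0, 0.151, 0.988, -0.0]
wrist_force: [-5.9, 1.0, 4.7]
opening: 1.002
grasp_force: 3.6
tip jig mm [-94.5  -2.3  13.9] F [-5.9  1.   4.7] t 6.8167 open 1.0016239306182615
tcp goal [ 0.535 -0.039  0.187] shift [-15.6   0.3  -0.1] turn [-0.     0.001  0.001]
```

```bash
python3 -m pendant '[[[1,-3,0,0,0,0,0],[1,-6,0,0,0,0,0],[1,-9,0,0,0,0,0],[1,-12,0,0,0,0,0],[1,-12,0,0,0,0,0]]]'; python3 tgt.py -79 -2 14
python3 -m pendant '[[[1,-1.5,0,0,0,0,0],[1,-3,0,0,0,0,0],[1,-3,0,0,0,0,0]]]'; python3 tgt.py -79 -2 14
```

```text
time_s: 7.23
eef_pos: [0.5315, -0.0384, 0.1876]
eef_rot: [0.001, 0.151, 0.988, -0.0]
wrist_force: [-4.6, 0.3, 5.0]
opening: 0.997
grasp_force: 3.0
tip jig mm [-81.9  -2.4  14.2] F [-4.6  0.3  5. ] t 7.2333 open 0.9965353897476512
tcp goal [ 0.535 -0.039  0.187] shift [-3.2  0.3  0.2] turn [-0.     0.002  0.001]
time_s: 7.48
eef_pos: [0.5338, -0.039, 0.1876]
eef_rot: [0.0, 0.151, 0.989, -0.0]
wrist_force: [-6.6, 2.0, 6.8]
opening: 1.002
grasp_force: 4.4
tip jig mm [-79.6  -2.3  14.2] F [-6.6  2.   6.8] t 7.4833 open 1.0024192118986306
tcp goal [ 0.535 -0.039  0.187] shift [-0.7  0.2  0.2] turn [-0.     0.001  0.001]
```

Creep on until the force rises against the stop.

```bash
python3 -m pendant '[[[1,-1,0,0,0,0,0],[1,-2,0,0,0,0,0],[1,-2,0,0,0,0,0]]]'; python3 -m pendant '[[[1,-1,0,0,0,0,0],[1,-2,0,0,0,0,0],[1,-2,0,0,0,0,0]]]'; python3 tgt.py -79 -2 14
```

```text
time_s: 7.73
eef_pos: [0.5346, -0.0391, 0.1873]
eef_rot: [-0.002, 0.151, 0.989, 0.0]
wrist_force: [-13.9, 2.7, 13.2]
opening: 0.997
grasp_force: 8.0
time_s: 7.98
eef_pos: [0.5353, -0.0391, 0.1868]
eef_rot: [-0.004, 0.15, 0.989, 0.001]
wrist_force: [-19.4, 4.2, 17.0]
opening: 0.999
grasp_force: 10.4
tip jig mm [-79.7  -1.9  13.4] F [-19.4   4.2  17. ] t 7.9833 open 0.9991028143379381
tcp goal [ 0.535 -0.039  0.187] shift [ 0.7 -0.2 -0.6] turn [-0.    -0.008  0.002]
```

Solid contact with the stop at the predicted spot: 20 N, tip at −79.7. I'll back off the head first, still pressing the tab, and then lift.

```bash
python3 -m pendant '[[[1,3,0,0,0,0,0],[1,8,0,0,0,0,0],[1,14,0,0,0,0,0],[1,20,0,0,0,0,0],[1,20,0,0,0,0,0]]]'; python3 - <<'E'
from h import *;import cv2
a=ctrl.camera("scene")[170:300,190:320,::-1];b=ctrl.camera("wrist")[:,:,::-1]
cv2.imwrite("pics/c5.png",np.hstack([cv2.resize(a,(420,420),interpolation=2),b[:,90:470]]))
E
```

```text
time_s: 8.4
eef_pos: [0.5207, -0.035, 0.1893]
eef_rot: [0.005, 0.151, 0.989, -0.001]
wrist_force: [1.5, -1.7, 5.2]
opening: 0.997
grasp_force: 2.9
```

View pics/c5.png

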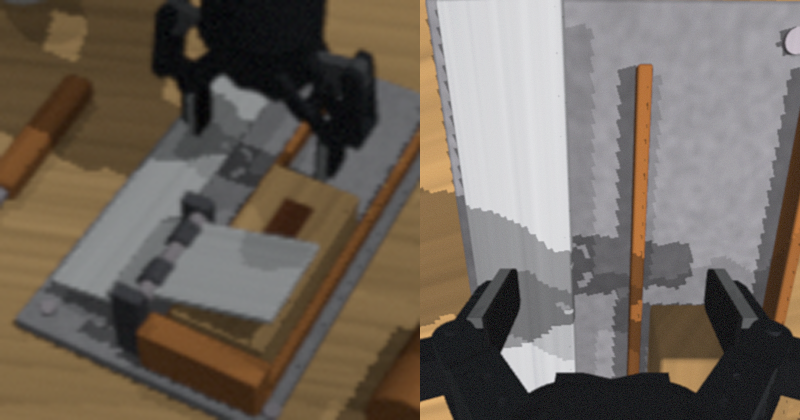

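The head is under the raised flap, its front edge on the stop (from about (165,315) to (262,360)), and it is clear of the finger. Now I release the tab gently and move clear.

```bash
python3 -m pendant '[[[1,0,0,-4,0,0,0],[1,0,0,-8,0,0,0],[1,0,0,-12,0,0,0],[1,0,0,-17,0,0,0],[1,0,0,-22,0,0,0]]]'; python3 -m pendant '[[[1,0,0,-8,0,0,0],[1,0,0,-18,0,0,0],[1,0,0,-34,0,0,0],[1,0,0,-60,0,0,0],[1,0,0,-90,0,0,0]]]'
python3 -m pendant '[[[1,35,0,-15,0,0,0],[1,70,0,-30,0,0,0],[1,105,0,-45,0,0,0],[1,140,0,-60,0,0,0],[1,150,0,-60,0,0,0]]]'
python3 - <<'E'
from h import *;import cv2
a=ctrl.camera("scene")[170:300,190:320,::-1];b=ctrl.camera("top")[130:310,215:365,::-1]
cv2.imwrite("pics/c6.png",np.hstack([cv2.resize(a,(400,594),interpolation=2)[:594],cv2.resize(b,(400,594))*1]) if 0 else np.hstack([cv2.resize(a,(400,480),interpolation=2),cv2.resize(b,(400,480),interpolation=2)]))
E
```

```text
time_s: 8.92
eef_pos: [0.5194, -0.0344, 0.2102]
eef_rot: [0.002, 0.151, 0.988, 0.0]
wrist_force: [-0.3, -0.3, 0.1]
opening: 1.005
grasp_force: 0.0
time_s: 9.33
eef_pos: [0.5184, -0.0341, 0.3002]
eef_rot: [0.001, 0.151, 0.988, 0.0]
wrist_force: [1.1, 0.5, -0.0]
opening: 0.999
grasp_force: 0.0
time_s: 9.75
eef_pos: [0.373, 0.0119, 0.3617]
eef_rot: [0.004, 0.151, 0.989, -0.0]
wrist_force: [1.3, -1.1, 0.3]
opening: 0.997
grasp_force: 0.0
```

View pics/c6.png

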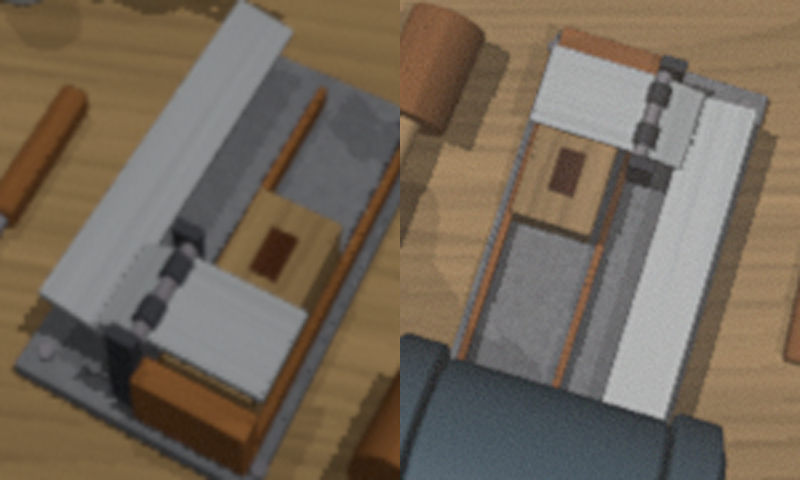

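The flap lies on the head, whose front is at the stop. I'll check the rear corners, top crop (513,221) and (590,241), against the home pose.

```bash
python3 - <<'E'
from h import *
p=np.load("jig.npy")
for x in(-68,-73): print(x,((proj(world(p,[(x,74,50),(x,14,50)]))-[215,130])*2.667+[400,0]).round(1).tolist())
E
```

```text
-68 [[513.6, 212.2], [593.1, 236.7]]
-73 [[511.5, 218.7], [591.1, 243.2]]
```

```bash
python3 - <<'E'
import h;from h import *;import cv2
p=np.load("jig.npy")
def mk(n,x0,y0,w,hh,f):
    q=ctrl.camera_params(n);h.K,h.T=q['mtx'],q['world_from_camera']
    im=np.mean([ctrl.camera(n) for _ in range(3)],0).astype(np.uint8)[y0:y0+hh,x0:x0+w,::-1]
    im=cv2.resize(im,None,fx=f,fy=f,interpolation=cv2.INTER_CUBIC)
    for J,c in (([(-68,74,50),(-68,14,50),(62,74,50),(62,14,50)],(255,0,255)),([(62,77,44),(62,11,44),(-185,77,24),(85,90,10),(85,-80,10)],(0,255,0))):
        for u in (h.proj(world(p,J))-[x0,y0]+.5)*f: cv2.drawMarker(im,tuple(int(a) for a in u),c,1,12)
    return im
cv2.imwrite("pics/c7.png",np.hstack([mk("scene",225,205,66,90,6),mk("top",248,135,66,90,6)]))
E
```

```text
(no output)
```

View pics/c7.png

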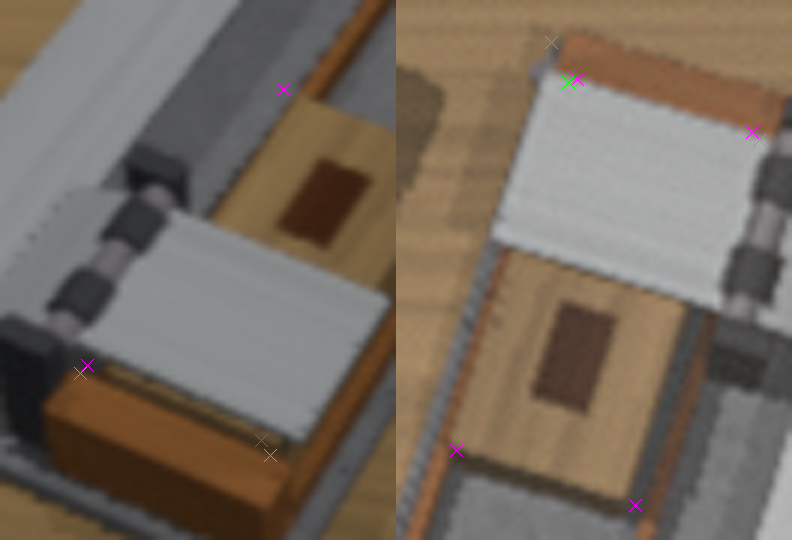

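The rear corners (456,451) and (635,506) fall exactly on the home prediction. In the scene view the front edge sits against the stop. Handing in.

```bash
python3 -c "
from bench import ctrl
print(ctrl.hand_in())"
```

```text
the job is handed in; nothing more can be done
None
```

The mallet head is home against the end stop with the flap resting on it, the arm is clear, and the job has been handed in after about 10 s of robot time.

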